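Hold the spring jaw of the board holder open for the next board

ROBOT

A 6-joint arm with a two-finger parallel gripper is mounted at the origin on the work surface. World frame = base frame: x ahead of the robot, y to its left, z up, the work surface at z = 0. Lengths are in m, angles in rad, forces in N, time in s.
With the tool pointing down it reaches from about 0.425 to 0.95 m from the base axis. Payload 3.5 kg.
Tool frame: the origin (TCP) lies midway between the tips of the shut fingers; the grasp point (between the pads) lies 19 mm behind it; z points along the fingers, y is the line along which they close (so a half turn about z gives the same grasp; the last joint's range is limited). The gripper opens to 85 mm and grips with 20 to 120 N. Pads are 22 mm wide; open, the fingers measure 114 mm over their backs; the gripper's body (76 mm by 85 mm) begins 54 mm behind the grasp point. The pads swing forward as they close: fully open they stand 13 mm farther back than shut.
Start: joints at [1.034, 0.286, 1.577, -0, 1.279, -0.15], TCP at [0.255, 0.625, 0.231] pointing down, gripper open.
Joint ranges: [-2.77, 2.77], [-0.9, 2.22], [0.21, 2.48], [-1.53, 4.67], [0.24, 2.81], [-2.84, 2.84]. Speed limits (rad/s): [2.79, 2.79, 3.14, 3.14, 3.14, 3.14].

INTERFACE

Orientations are given as a unit quaternion [x, y, z, w].
In Python, from plant import ctrl, cams, order gives the robot as it stands.
- The arm moves only by the tool move_arm, never from a script. Its argument "plan" is one flat list of numbers, 7 for each row, row after row: the shift along the world's x, y, z in mm, then the turn, a rotation vector about the world's x, y, z in degrees, then the finger opening in mm, from 0 to 85.4. A call has 1 to 12 rows; each row shifts and turns the commanded pose from where the row before left it; what a row does not reach is not made up. A row lasts 1/10 s, in which the tool goes at most 50 mm and 8.59 degrees, less where a joint would pass 70% of its speed; a pose out of reach is approached as far as the arm can. A call is refused whole if a number of a shift passes 50 or a number of a turn 8.59, either way. A call with a gripper value outside its range is refused whole. The fingers move at their own pace and stop on an object; "newtons" is the grip in N (left out, the last holds). Time passes only in rows, so rows that do not move let the fingers close. It gives the time, the measured TCP pose, the force, the opening and the grip force at its end, in the units of the state.
- ctrl.get_state(): the state, without advancing time (a new reading comes with each control period).
- cams.read_camera(name): name is "scene" or "top"; returns a dict with "color" (384x512x3 uint8, red, green, blue), "fov_y" (degrees; the focal length in pixels is half the picture's height over the tangent of half this angle, whatever the lens; pixels are square), "cx", "cy" (the principal point, pixels), "origin" and "orientation" of the camera in the world. Camera axes: x right, y up, looking along -z (the intrinsics and any distortion apply to the point x, -y, -z); pixel columns grow to the right and rows downward; lengths in m; the calibration is good to about 2 mm. A picture is of the moment at which its call begins. There is no depth.
- order.sign_off(): hands the job in; it is judged then, once.
The state is a dict: "time": time; "qpos": joint angles; "dq": joint speeds; "joint_efforts": joint torques, N m; "eef_pos": TCP position; "tcp_rot": TCP orientation; "contact_force": force on the tool from outside, world axes, zero at the start; "wrist_torque": the same for the moment, N m; "opening": opening from 0.0 (shut) to 1.0 (fully open); "finger_force": force on a finger pad.
Only numpy, scipy, OpenCV 4.12 (cv2) and the standard library are available. Lean on these libraries where they do the work, as an engineer would, in place of code of your own. Each camera call takes 0.05 s, during which the arm holds its last target. There are 200 camera calls.

TASK

Look which circuit board lies on the green mat, then pull the board holder's spring jaw open by its black handle until the jaw's pointers stand on the line of that board's colour. Keep it there: finish while still holding the handle, with the jaw still on the line, so that I can drop the board in. Leave the boards and everything else on the bench where they are.

Things in the scene. Friction and masses are not known exactly. Their poses are not given: they have to be found in the camera images.
- holder: board holder fixed to the bench: aluminium base 280 (x) x 140 (y) x 16 mm, fixed blue jaw at its +x end, sliding jaw, low blue end block (top 38 mm high) at its -x end. Origin: centre of the base underside. Its level x axis points along the slide from the black handle to the fixed jaw; the sliding jaw opens along the holder's -x, roughly towards the robot.
- jaw (a joint): opening of the sliding jaw, m: 0 = shut on its stop (as it starts), grows as it is pulled along holder -x, end stop 0.085. A spring pulls it shut (6 N at 0, 13 N at 0.07); let go, it slides back. Its pointers, thin black bars over the white scale strips on both sides, stand on the yellow line at 0.030, the blue at 0.050, the red at 0.070.
- handle (a point): upright black handle on the sliding jaw, a plate 14 mm thick (holder x), 56 mm wide (holder y). Origin: 68 mm above the bench, 22 mm below its top; 32 mm below the origin is the slide's top. Axes as the holder's; above the holder's origin when shut. Free space 68 mm behind it (+x) and all in front above 38 mm height: can be pinched from above, fingers closing along holder x.
- mat: green work mat fixed on the bench, 200 (x) x 160 (y) x 2 mm; one circuit board lies on it. Origin: centre of its underside. The mat lies to the left or to the right of the holder.
- pointer (a point): point mid-way between the two black pointers of the sliding jaw (thin bars 3 mm wide across the inner part of the scale strips), 20 mm above the bench; at holder x = 40 mm when the jaw is shut, it moves with the jaw
- plate: dark steel plate fixed on the bench, 130 (x) x 230 (y) x 2 mm, on the other side of the holder; the two other boards lie on it. Origin: centre of its underside.
- mark_red (a point): red line, 6 mm wide, painted across the white scale strips at both sides of the slide; this point lies mid-way between the two strips, at holder x = -30 mm, 18 mm above the bench
- mark_blue (a point): blue line, 6 mm wide, painted across the white scale strips at both sides of the slide; this point lies mid-way between the two strips, at holder x = -10 mm, 18 mm above the bench
- mark_yellow (a point): yellow line, 6 mm wide, painted across the white scale strips at both sides of the slide; this point lies mid-way between the two strips, at holder x = 10 mm, 18 mm above the bench
- board_red: red circuit board, 70 x 85 mm, 4 mm thick, parts up to 13 mm high; lies flat on the mat or on the plate. Origin: centre of its underside
- board_blue: blue circuit board, 70 x 65 mm, 4 mm thick, parts up to 13 mm high; lies flat on the mat or on the plate. Origin: centre of its underside
- board_yellow: yellow circuit board, 70 x 45 mm, 4 mm thick, parts up to 13 mm high; lies flat on the mat or on the plate. Origin: centre of its underside
- bottle: turquoise dispenser bottle, 64 mm diameter, 118 mm tall, bystander; origin at the centre of its underside
- spool: solder spool with black flanges, 56 mm diameter, 38 mm tall, standing, bystander; origin at the centre of its underside
- screwdriver: screwdriver lying near the far edge of the bench, bystander
- brush: cleaning brush lying near the far edge of the bench, bystander
- flux: small jar, 44 mm diameter, 45 mm tall, bystander; origin at the centre of its underside
There are look-alikes about, which are no part of the job. There is more than one size of the board_blue; the job needs the smallest.

How it is judged:
By the outcome, as a careful person would: the job done as asked, in the order asked, and still so for the second after the job is handed in, while the arm keeps its last pose, push and grip.
It also fails if it takes over 35 s, if anything falls off the work surface, if the arm or the gripper's body presses on something with over 40 N, if the wrist force passes 120 N, or if a joint passes its speed limit or range.

## Working session

There is one attempt and no reset: what is moved stays moved. The work goes in short steps, Python scripts to look and compute and a tool call to move; the robot and the scene stay as the last step left them, time stands still between calls to the robot, and variables do not carry over. Pictures are saved under pics/ and viewed, at most 10 in all, crops included, and the job is handed in when it is done.

Besides the shell and the picture viewer there is one more tool, called by a JSON object that holds its "fn" and its "kwargs". move_arm: Moves the arm, as the interface text tells. Its arguments: {"type":"object","properties":{"plan":{"type":"array","items":{"type":"number"}},"newtons":{"type":"number"}},"required":["plan"]}

```bash
mkdir -p pics; python3 - <<'E'
from plant import ctrl,cams
import cv2,pickle
d={}
for n in("scene","top"):
    c=cams.read_camera(n);d[n]=c
    cv2.imwrite(f"pics/{n}0.png",c["color"][:,:,::-1])
    print(n,{k:v for k,v in c.items() if k!="color"})
pickle.dump(d,open("d0.pkl","wb"))
s=ctrl.get_state();print(s)
E
```

```text
scene {'fov_y': 51.69312200900115, 'cx': 253.78770121983803, 'cy': 190.11536897900376, 'origin': array([1.3345073 , 0.14901203, 0.93740275]), 'orientation': array([0.23501712, 0.29612508, 0.70885439, 0.59548497])}
top {'fov_y': 57.091394648880254, 'cx': 256.7264296151386, 'cy': 184.63694564497092, 'origin': array([0.35776483, 0.00593865, 1.23270698]), 'orientation': array([-0.03992458,  0.04066611,  0.70813256, -0.70377594])}
{'time': 0.1, 'qpos': array([ 1.03398350e+00,  2.87123699e-01,  1.57803950e+00,  1.29425217e-05,
        1.27860912e+00, -1.50008744e-01]), 'dq': array([ 0.00082231, -0.00393793, -0.0042162 ,  0.00045295, -0.00079714,
        0.00044877]), 'joint_efforts': array([-2.23121679e-04, -4.07295477e+01, -2.93700296e+01, -1.89643015e-04,
        3.36552446e-03, -1.14796514e-06]), 'eef_pos': array([0.25429591, 0.62462001, 0.2300496 ]), 'tcp_rot': array([ 1.92200335e-01,  9.81355106e-01, -1.02411357e-03, -3.72780702e-04]), 'contact_force': array([ 0.14385899, -0.01354035,  0.57038423]), 'wrist_torque': array([ 0.02187805,  0.00688836, -0.05315706]), 'finger_force': 0.0, 'opening': 1.0001374342558373}
```

View pics/scene0.png

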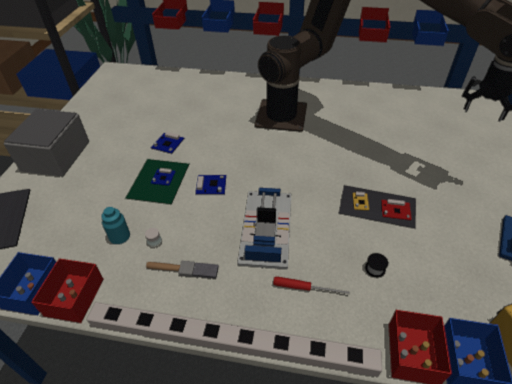

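View pics/top0.png

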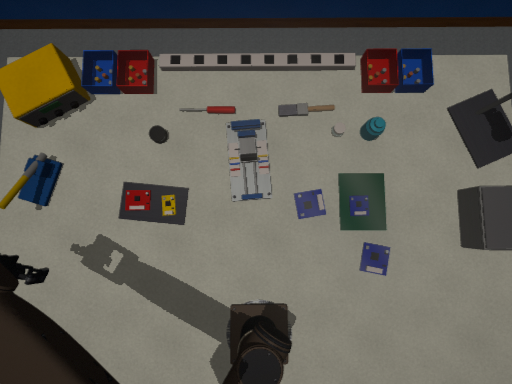

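The mat (top view ~(362,202)) holds a small blue board; red and yellow are on the plate at (155,203). So the target is the blue line at 0.050. The holder is at about (249,160) in the top view; next I zoom in on it.

```bash
cat > h.py <<'E'
import numpy as np,cv2
from scipy.spatial.transform import Rotation as R
def ray(c,u,v):
    f=c["color"].shape[0]/2/np.tan(np.radians(c["fov_y"])/2)
    d=np.array([(u-c["cx"])/f,-(v-c["cy"])/f,-1.])
    return c["origin"],R.from_quat(c["orientation"]).apply(d)
def onz(c,u,v,z):
    o,d=ray(c,u,v); return o+d*(z-o[2])/d[2]
def proj(c,p):
    f=c["color"].shape[0]/2/np.tan(np.radians(c["fov_y"])/2)
    q=R.from_quat(c["orientation"]).inv().apply(np.asarray(p)-c["origin"])
    return c["cx"]-f*q[0]/q[2], c["cy"]+f*q[1]/q[2]
def crop(c,u0,v0,w,h,k,name):
    a=c["color"][v0:v0+h,u0:u0+w,::-1]
    cv2.imwrite(name,cv2.resize(a,None,fx=k,fy=k,interpolation=cv2.INTER_CUBIC))
E
python3 - <<'E'
import pickle,cv2,numpy as np
from h import *
d=pickle.load(open("d0.pkl","rb"))
t=d["top"];s=d["scene"]
a=cv2.resize(t["color"][110:210,215:285,::-1],None,fx=6,fy=6,interpolation=cv2.INTER_CUBIC)
b=cv2.resize(s["color"][180:280,230:300,::-1],None,fx=5,fy=6,interpolation=cv2.INTER_CUBIC)
cv2.imwrite("pics/z0.png",np.hstack([a,b])[:, :])
# white/alu base outline: min area rect of bright, in world at z=.016
for n,c,box in(("top",t,(215,110,70,100)),):
    hsv=cv2.cvtColor(c["color"],cv2.COLOR_RGB2HSV)
    x,y,w,h=box
    for nm,lo,hi in(("blue",(105,120,40),(125,255,255)),("red",(170,110,80),(180,255,255)),("red0",(0,110,80),(10,255,255)),("yel",(18,90,80),(35,255,255))):
        m=cv2.inRange(hsv,lo,hi)[y:y+h,x:x+w]
        k,l,st,ce=cv2.connectedComponentsWithStats(m)
        for i in range(1,k):
            if st[i,4]>3:
                u,v=ce[i]+[x,y];print(nm,st[i,4],u.round(1),v.round(1),onz(c,u,v,.018)[:2].round(4))
E
```

```text
blue 4 247.5 121.5 [0.7218 0.0355]
blue 4 252.5 122.5 [0.7181 0.0178]
blue 15 257.3 121.5 [7.217e-01 7.000e-04]
blue 49 237.7 123.5 [0.7149 0.0701]
blue 5 235.0 127.8 [0.6992 0.0796]
blue 29 242.3 133.6 [0.6783 0.0539]
blue 9 263.0 161.0 [ 0.5798 -0.0182]
blue 4 236.5 163.0 [0.5733 0.0743]
blue 4 231.5 164.0 [0.5699 0.0917]
blue 70 251.8 196.0 [0.4576 0.0216]
red0 58 224.5 111.0 [0.7607 0.117 ]
red0 18 263.5 166.5 [ 0.5604 -0.0198]
red0 16 234.9 169.1 [0.5519 0.0797]
yel 21 262.6 155.3 [ 0.5999 -0.0169]
yel 20 233.6 157.6 [0.5925 0.0846]
```

View pics/z0.png

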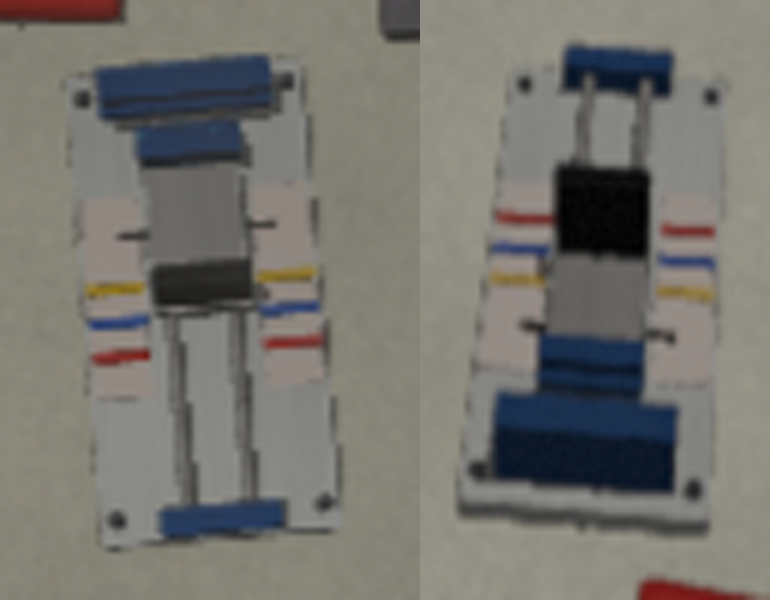

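Left half (top view) shows the shut jaw with its pointers above yellow/blue/red lines, with handle top at crop (202,283). Right half (scene view) shows the same. I fit the holder pose from its corners and marks in both views.

```bash
python3 - <<'E'
import pickle
from h import *
d=pickle.load(open("d0.pkl","rb"));t=d["top"];s=d["scene"]
T=lambda x,y,z:onz(t,(x+.5)/6-.5+215,(y+.5)/6-.5+110,z)[:2]
S=lambda x,y,z:onz(s,(x-420+.5)/5-.5+230,(y+.5)/6-.5+180,z)[:2]
def fit(M,W):
    M=np.array(M);W=np.array(W);m=M-M.mean(0);w=W-W.mean(0)
    a=np.arctan2((m[:,0]*w[:,1]-m[:,1]*w[:,0]).sum(),(m*w).sum())
    r=np.array([[np.cos(a),-np.sin(a)],[np.sin(a),np.cos(a)]])
    o=W.mean(0)-r@M.mean(0);return o.round(4),np.degrees(a).round(2),((W-o-M@r.T)*1000).round(1).tolist()
C=[(-.14,.07),(-.14,-.07),(.14,.07),(.14,-.07)]
print("top corners",fit(C,[T(103,547,.016),T(340,529,.016),T(66,77,.016),T(303,61,.016)]))
# scene: -x end is far (top of crop); holder +y on right in scene view
print("scene corners",fit(C[2:]+C[:2],[S(708,520,.016),S(459,505,.016),S(722,82,.016),S(512,68,.016)]))
mk=[(.01,1),(.01,-1),(-.01,1),(-.01,-1),(-.03,1),(-.03,-1)]
w=[T(115,291,.018),T(288,275,.018),T(118,323,.018),T(290,309,.018),T(121,357,.018),T(294,342,.018)]
print("top marks",fit([(a,b*.051) for a,b in mk],w))
w=[S(686,293,.018),S(517,280,.018),S(686,261,.018),S(520,249,.018),S(688,231,.018),S(524,217,.018)]
print("scene marks",fit([(a,b*.051) for a,b in mk],w))
print("handle top (90mm): top",T(202,283,.09).round(4))
E
```

```text
top corners (array([0.5852, 0.0329]), np.float64(4.16), [[1.2, -1.7], [0.5, 1.4], [-0.2, 0.3], [-1.5, -0.0]])
scene corners (array([0.5897, 0.0308]), np.float64(5.18), [[-1.3, -1.9], [1.0, 1.4], [0.7, -1.6], [-0.4, 2.1]])
top marks (array([0.5856, 0.0328]), np.float64(4.7), [[-0.6, -0.5], [-0.1, 0.4], [0.4, -0.6], [-0.3, 1.0], [0.4, -0.7], [0.2, 0.5]])
scene marks (array([0.5878, 0.031 ]), np.float64(4.69), [[0.3, -0.2], [0.3, 1.1], [-0.1, -1.3], [0.3, 0.7], [0.2, -1.0], [-1.0, 0.8]])
handle top (90mm): top [0.5811 0.0316]
```

Holder: origin ≈ (0.587, 0.032), yaw ≈ 4.7°. Next I move above the handle, turning the tool by −63.2° about z.

{"fn": "move_arm", "kwargs": {"plan": [24,-42,0,0,0,-7.9,50,24,-42,0,0,0,-7.9,50,24,-42,0,0,0,-7.9,50,24,-42,0,0,0,-7.9,50,24,-42,0,0,0,-7.9,50,24,-42,0,0,0,-7.9,50,24,-42,0,0,0,-7.9,50,24,-42,0,0,0,-7.9,50,24,-42,0,0,0,0,50,24,-42,0,0,0,0,50,24,-42,0,0,0,0,50,24,-42,0,0,0,0,50], "newtons": 60}}

```text
time: 1.3
eef_pos: [0.5429, 0.1192, 0.2309]
tcp_rot: [0.678, 0.735, -0.0, -0.0]
contact_force: [0.8, 1.0, 0.7]
opening: 0.586
finger_force: 0.0
```

{"fn": "move_arm", "kwargs": {"plan": [22,-43,0,0,0,0,50,22,-43,0,0,0,0,50,0,0,-40,0,0,0,50,0,0,-40,0,0,0,50,0,0,-30,0,0,0,50,0,0,0,0,0,0,50]}}

```text
time: 1.9
eef_pos: [0.5823, 0.0353, 0.1151]
tcp_rot: [0.678, 0.735, -0.004, -0.005]
contact_force: [-0.6, -0.1, -0.3]
opening: 0.586
finger_force: 0.0
```

```bash
python3 - <<'E'
from plant import ctrl,cams
from h import *
st=ctrl.get_state();print(st["eef_pos"],st["tcp_rot"],st["qpos"])
t=cams.read_camera("top");s=cams.read_camera("scene")
crop(t,205,100,100,110,4,"a.png");crop(s,215,130,100,110,4,"b.png")
cv2.imwrite("pics/z1.png",np.hstack([cv2.imread("a.png"),cv2.imread("b.png")]))
E
```

```text
[0.58225464 0.03529849 0.11514778] [ 0.67809987  0.73494426 -0.00362538 -0.00493655] [-1.13290834e-01  2.15958180e-01  1.88771341e+00 -2.17252791e-05
  1.05017070e+00 -1.93693193e-01]
```

View pics/z1.png

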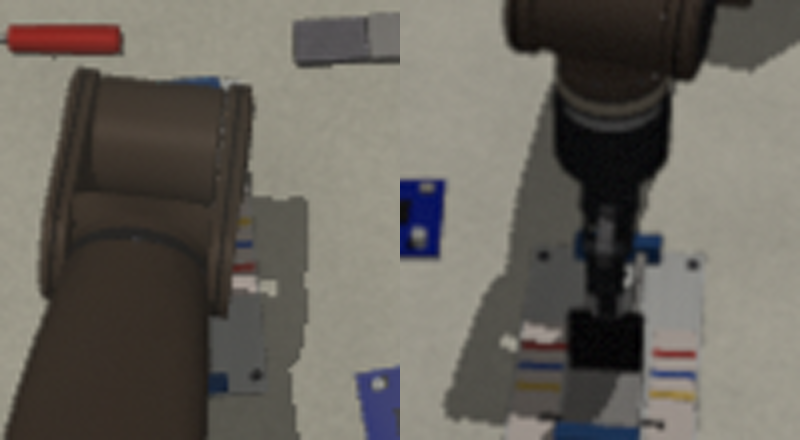

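Scene crop: the fingers (≈(605,290)) line up with the handle (≈(606,340)) across; the top view is hidden by the arm. Descending.

{"fn": "move_arm", "kwargs": {"plan": [5,-3,0,0,0,0,50,0,0,-20,0,0,0,50,0,0,-20,0,0,0,50,0,0,-15,0,0,0,50,0,0,-8,0,0,0,50,0,0,0,0,0,0,50]}}

```text
time: 2.6
eef_pos: [0.5914, 0.0322, 0.0579]
tcp_rot: [0.678, 0.735, -0.0, -0.0]
contact_force: [-0.0, 0.6, 0.8]
opening: 0.583
finger_force: 0.0
```

```bash
python3 - <<'E'
from plant import ctrl,cams
from h import *
st=ctrl.get_state();print(st["eef_pos"],st["tcp_rot"],st["contact_force"])
s=cams.read_camera("scene")
crop(s,215,150,100,100,6,"pics/z2.png")
E
```

```text
[0.59142282 0.03218871 0.05790068] [ 6.77883044e-01  7.35169594e-01 -2.89531870e-04 -4.02382305e-04] [-0.04592389  0.55358076  0.75227732]
```

View pics/z2.png

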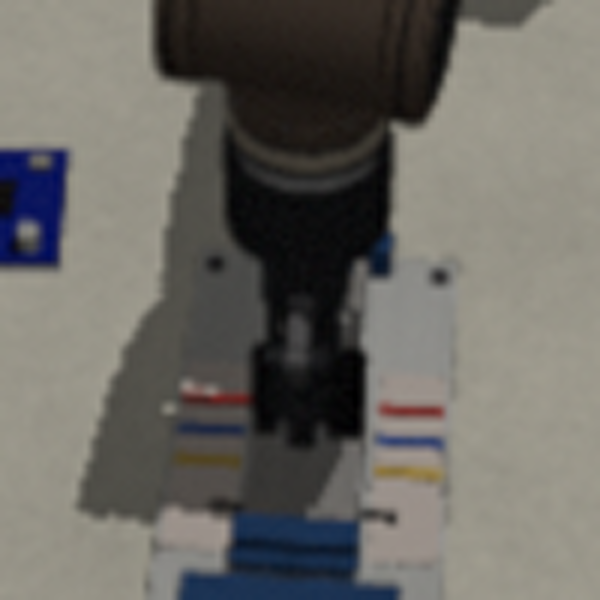

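Fingers straddle the handle (crop (305,395)). Centre, lower a bit, and close.

{"fn": "move_arm", "kwargs": {"plan": [-4,0,-7,0,0,0,50,0,0,0,0,0,0,30,0,0,0,0,0,0,5,0,0,0,0,0,0,5,0,0,0,0,0,0,5,0,0,0,0,0,0,5,0,0,0,0,0,0,5], "newtons": 70}}

```text
time: 3.35
eef_pos: [0.588, 0.0321, 0.0518]
tcp_rot: [0.678, 0.735, 0.0, 0.0]
contact_force: [-0.2, 0.1, 2.4]
opening: 0.154
finger_force: 70.0
```

{"fn": "move_arm", "kwargs": {"plan": [-8,-0.7,0,0,0,0,5,-10,-0.8,0,0,0,0,5,-10,-0.8,0,0,0,0,5,-10,-0.8,0,0,0,0,5,-8,-0.7,0,0,0,0,5,0,0,0,0,0,0,5,0,0,0,0,0,0,5,0,0,0,0,0,0,5]}}

```text
time: 4.15
eef_pos: [0.5441, 0.0286, 0.0518]
tcp_rot: [0.678, 0.735, 0.003, 0.002]
contact_force: [10.9, 2.6, -4.7]
opening: 0.151
finger_force: 69.7
```

```bash
cat > look.py <<'E'
import sys
from plant import ctrl,cams
from h import *
st=ctrl.get_state();print(st["eef_pos"],st["tcp_rot"],st["contact_force"],st["opening"])
s=cams.read_camera("scene");t=cams.read_camera("top")
import pickle;pickle.dump((s,t),open("last.pkl","wb"))
crop(s,235,190,66,75,8,sys.argv[1])
E
python3 look.py pics/z3.png
```

```text
[0.5440881  0.02855244 0.05183876] [0.67812674 0.73493645 0.0025711  0.00243536] [10.88138699  2.55700387 -4.74222014] 0.1510321498545494
```

View pics/z3.png

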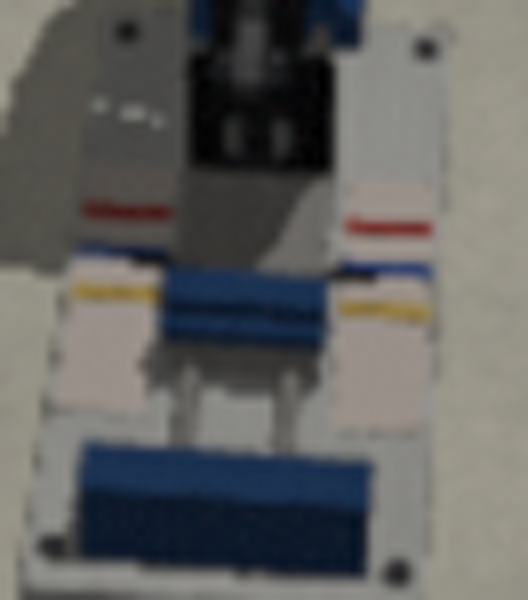

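Pointers (crop (150,258) and (355,273)) are at the yellow-side edge of the blue line. I measure the pointer travel by intensity profiles along the slide.

```bash
cat > prof.py <<'E'
import pickle
from h import *
a=np.radians(4.69);o=np.array([.5878,.031])
def prof(c,y):
    xs=np.arange(-.045,.06,.0005);out=0
    for yy in y+np.array([-.002,0,.002]):
        P=[proj(c,[o[0]+x*np.cos(a)-yy*np.sin(a),o[1]+x*np.sin(a)+yy*np.cos(a),.020]) for x in xs]
        P=np.float32(P)[:,None,:]
        out=out+cv2.remap(c["color"],P[...,0],P[...,1],cv2.INTER_CUBIC)[:,0].astype(float)/3
    return xs,out
def dark(xs,p,lo,hi):
    m=(xs>lo)&(xs<hi);v=p[m].max(1);w=np.clip(np.percentile(v,70)-v,0,None)
    i=v.argmin();k=slice(max(i-8,0),i+9);return (xs[m][k]*w[k]).sum()/w[k].sum()
if __name__=="__main__":
    s0=pickle.load(open("d0.pkl","rb"))["scene"];s1=pickle.load(open("last.pkl","rb"))[0]
    for y in(-.042,-.039,.039,.042):
        x,p=prof(s0,y);q=prof(s1,y)[1]
        d0,d1=dark(x,p,.03,.05),dark(x,q,-.02,.005)
        # blue line centre before (seen on plane z=.020), blue minus red
        m=(x>-.02)&(x<.0);b=np.clip((p[m][:,2]-p[m][:,0]),0,None)
        b=b*(b>b.max()*.4);print(y,"ptr0 %.2f ptr1 %.2f travel %.2f blue(seen) %.2f"%(d0*1e3,d1*1e3,(d0-d1)*1e3,(x[m]*b).sum()/b.sum()*1e3))
E
python3 prof.py
```

```text
-0.042 ptr0 39.57 ptr1 -6.68 travel 46.25 blue(seen) -8.53
-0.039 ptr0 39.96 ptr1 -6.54 travel 46.50 blue(seen) -8.34
0.039 ptr0 39.38 ptr1 -4.57 travel 43.95 blue(seen) -8.00
0.042 ptr0 40.28 ptr1 -4.57 travel 44.85 blue(seen) -8.19
```

Opening ≈ 45 mm; 5 mm more is needed.

{"fn": "move_arm", "kwargs": {"plan": [-3,-0.2,0,0,0,0,5,-2.3,-0.2,0,0,0,0,5,0,0,0,0,0,0,5,0,0,0,0,0,0,5,0,0,0,0,0,0,5]}}

```text
time: 4.75
eef_pos: [0.539, 0.0282, 0.0518]
tcp_rot: [0.678, 0.735, 0.003, 0.003]
contact_force: [10.0, 2.9, -5.3]
opening: 0.155
finger_force: 69.8
```

```bash
python3 look.py pics/z4.png; python3 prof.py
```

```text
[0.53903491 0.02817475 0.05184746] [0.67808345 0.73497515 0.00272602 0.00263366] [ 9.99597306  2.87559402 -5.31815589] 0.15458376988926426
-0.042 ptr0 39.57 ptr1 -10.65 travel 50.22 blue(seen) -8.53
-0.039 ptr0 39.96 ptr1 -10.53 travel 50.49 blue(seen) -8.34
0.039 ptr0 39.38 ptr1 -9.35 travel 48.73 blue(seen) -8.00
0.042 ptr0 40.28 ptr1 -8.92 travel 49.19 blue(seen) -8.19
```

View pics/z4.png

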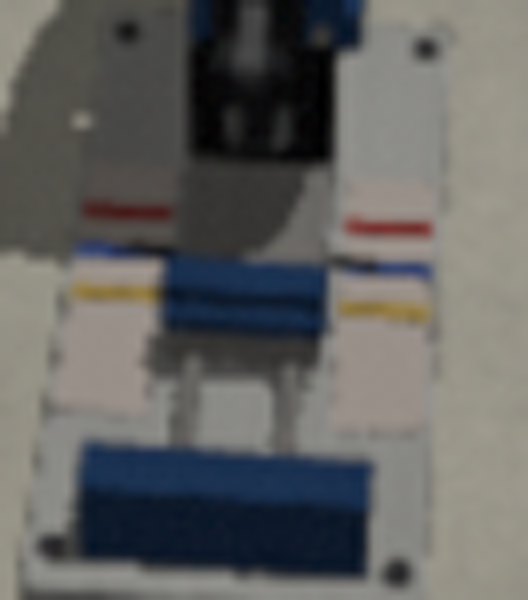

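Pointers (crop (150,249), (357,263)) now stand on the blue line; opening is ≈49.4 mm. A tiny nudge and then hand in.

{"fn": "move_arm", "kwargs": {"plan": [-0.6,0,0,0,0,0,5,0,0,0,0,0,0,5,0,0,0,0,0,0,5,0,0,0,0,0,0,5]}}

```text
time: 5.25
eef_pos: [0.5385, 0.0281, 0.0518]
tcp_rot: [0.678, 0.735, 0.003, 0.003]
contact_force: [10.1, 2.0, -5.8]
opening: 0.156
finger_force: 69.7
```

```bash
python3 look.py pics/z5.png; python3 prof.py; python3 -c "
from plant import order
print(order.sign_off())"
```

```text
[0.53849487 0.02811467 0.0518475 ] [0.67811444 0.73494628 0.00274399 0.00269057] [10.14290009  2.02196314 -5.76214869] 0.15587772099177463
-0.042 ptr0 39.57 ptr1 -11.53 travel 51.10 blue(seen) -8.53
-0.039 ptr0 39.96 ptr1 -10.67 travel 50.64 blue(seen) -8.34
0.039 ptr0 39.38 ptr1 -10.25 travel 49.63 blue(seen) -8.00
0.042 ptr0 40.28 ptr1 -9.85 travel 50.13 blue(seen) -8.19
the job is handed in; nothing more can be done
None
```

The blue board is on the mat, so I pulled the jaw open to the blue line (about 50 mm, measured from the camera) and handed in with the gripper still holding the handle.

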